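# Spin the component carousel and stop the wide bin at the pointer

### The arm

A 6-joint arm with a two-finger parallel gripper is mounted at the origin on the work surface. World frame = base frame: x ahead of the robot, y to its left, z up, the work surface at z = 0. Lengths are in m, angles in rad, forces in N, time in s.
With the tool pointing down it reaches from about 0.35 to 0.975 m from the base axis. Payload 4.9 kg.
Tool frame: the origin (TCP) lies midway between the tips of the shut fingers; the grasp point (between the pads) lies 19 mm behind it; z points along the fingers, y is the line along which they close (so a half turn about z gives the same grasp; the last joint's range is limited). The gripper opens to 85 mm and grips with 20 to 120 N. Pads are 22 mm wide; open, the fingers measure 114 mm over their backs; the gripper's body (76 mm by 85 mm) begins 54 mm behind the grasp point. The pads swing forward as they close: fully open they stand 13 mm farther back than shut.
Start: joints at [-1.439, 0.053, 1.613, -0, 1.476, -0.119], TCP at [0.155, -0.605, 0.231] pointing down, gripper open.
Joint ranges: [-3.01, 3.01], [-1.01, 2.22], [0.06, 2.58], [-1.02, 4.17], [0.09, 2.62], [-3.14, 3.14]. Speed limits (rad/s): [2.57, 2.57, 3.14, 3.14, 3.14, 3.14].

### API

Orientations are given as a rotation vector (axis times angle).
In Python, from station import ctrl gives the robot as it stands.
- The arm moves only by the tool carry_out, never from a script. Its argument "moves" is a list of rows, each an object of numbers: "x", "y", "z": the shift along the tool's x, y, z in units of 25 mm (1.0 is 25 mm); "turn": the turn about the tool's z in rad. In form: [{"x": .., "y": .., "z": .., "turn": ..}, ...]. A call has exactly 8 rows; each row shifts and turns the commanded pose from where the row before left it, along the tool's axes as they then stand; what a row does not reach is not made up. A row lasts 1/10 s, in which the tool goes at most 50 mm and 8.59 degrees, less where a joint would pass 70% of its speed; a pose out of reach is approached as far as the arm can. A call is refused whole if a number of a shift passes 1 or a number of a turn 0.15, either way. A call with a gripper value outside its range is refused whole. "grip" is the finger opening in mm, from 0 to 85.4, set as the call begins (left out, the last holds). The fingers move at their own pace and stop on an object; "newtons" is the grip in N (left out, the last holds). Time passes only in rows, so rows that do not move let the fingers close, or fill a call up. It gives the time, the measured TCP pose, the force, the opening and the grip force at its end, in the units of the state.
- ctrl.get_obs(): the state, without advancing time (a new reading comes with each control period).
- ctrl.get_image(name): name is "scene" or "top" or "wrist"; returns the picture (420x560x3 uint8, red, green, blue); there is no depth.
- ctrl.calibration(name): a dict with "fx", "fy", "cx", "cy" (pixels), "R" (3x3) and "t" (3): a world point X has camera coordinates R X + t; the wrist camera has in their place "T_tool_cam" (4x4, takes a point from camera to tool coordinates, whose origin is the TCP and whose axes are the flange's). Camera axes: x right, y down, z forward; pixel columns grow to the right and rows downward; lengths in m; the calibration is good to about 2 mm. A picture is of the moment at which its call begins: read the wrist's pose just before it. calibration takes no time and is no camera call.
- ctrl.finish_job(): hands the job in; it is judged then, once.
Trained networks look in the newest picture that a camera, given by its name, has taken for a name from the list of things; names that differ only in an ending like _2 or _b are one class to them, and where a whole thing is asked for, a point or a joint stands for the part that bears it (a point fixed in the world has none). Each returns a list of dicts, best first, with "confidence" (0 to 1); they miss things now and then, are a little off and sometimes report something else, mostly with a low value. They report only what shows in the picture. A call takes as long as a camera call.
- ctrl.look_for(camera, query): "rect" ([left, top, width, height] in pixels, round what is visible of it).
- ctrl.mark_of(camera, query): "pixel" ([column, row] in pixels: a listed point, or the origin of a listed thing).
The state is a dict: "t": time; "q": joint angles; "dq": joint speeds; "effort": joint torques, N m; "tool_pos": TCP position; "tool_rot": TCP orientation; "contact_force": force on the tool from outside, world axes, zero at the start; "wrist_torque": the same for the moment, N m; "opening": finger opening in m; "grip_force": force on a finger pad.
Only numpy, scipy, OpenCV 4.12 (cv2) and the standard library are available. Lean on these libraries where they do the work, as an engineer would, in place of code of your own. Each camera call takes 0.05 s, during which the arm holds its last target. There are 200 camera calls.

### The job

With a fingertip, flick the wheel of the component carousel into a free spin, strong enough that the wide bin (the one holding the three big capacitors) runs past the pointer at least once on its own and comes round again. As it does, brake the wheel with a fingertip so that it stops with the wide bin's tab at the pointer, and take the finger away; a small correction under the finger is fine, but do not let the wheel come to a stand anywhere else and then turn or flick it on by hand. Leave the carousel's foot standing where it is, and do not disturb the things around it.

Things in the scene. Friction and masses are not known exactly. Their poses are not given: they have to be found in the camera images.
- carousel: Component carousel's grey cast foot: 180 mm across, 25 mm high, 2.6 kg, loose on the bench mat (mat top 3 mm above bench). Origin: centre of underside, on the wheel's upright axis; z up. On its own -x side (roughly towards the robot) a low arm, 26 mm wide, ends in a post 12 x 18 mm, 40 mm high, 158 to 170 mm from the axis, carrying the pointer. Heights below count from the underside.
- wheel (a joint): Turn of the wheel, rad, counter-clockwise from above positive, counting on over turns; 0 and whole turns (6.283) = wide bin's tab at the pointer. Starts at rest at 1.0 to 5.3. Wheel 0.55 kg (varies by a quarter), inertia 0.003 kg m2, very free, no detents: let go at 2 rad/s it loses 0.2 rad/s per second, 0.06 when slow, and runs 2 to 2.6 turns; the drag of a lifting finger can set it creeping.
- hub (a point): On the wheel's axis, level with the flat top of its rim (height 34 mm). Wheel: aluminium plate 8 mm thick (heights 26 to 34 mm), round edge at radius 115 mm. Black bins cover radius 34 to 90 mm, walls rising 22 mm above the plate; from 90 to 115 mm the rim is flat and bare. Middle: black hub, radius 34 mm, as high as the bins, with a steel knob 26 mm across, top 44 mm above the plate.
- wide_tab (a point): Outer end, top face, of the wide bin's tab, 130 mm from the axis. The wide bin spans 80 degrees, the other seven 40; it holds 3 capacitors 22 mm across, 30 mm high. Each bin has a flat tab at its middle sticking out from the edge to radius 130 mm, 24 mm wide, 8 mm thick, top flush with the rim, air below and beside it. The others lie 60, 100, 140, 180, 220, 260, 300 degrees from the wide one's.
- pointer (a point): Tip of the steel pointer fixed to the foot's post, 139.5 mm from the axis, level with the tabs and pointing inward at the wheel. With the wide bin's tab exactly at the pointer, wide_tab is 9.5 mm from it.
- solder_spool: Solder spool, 54 mm across, 42 mm high, standing on the mat beside the carousel; origin centre of its underside. A bystander.
- flux_jar: Small amber jar with black cap, 48 mm across, 55 mm high, standing on the mat; origin centre of its underside. A bystander.
- screwdriver: Precision screwdriver with black handle, 150 mm long, lying on the mat along its own x; origin under its middle. A bystander.
- heatsink: Finned aluminium heat sink, 42 x 42 mm, 24 mm high, lying on the mat; origin centre of its underside. A bystander.

How it is judged:
By the outcome, as a careful person would: the job done as asked, in the order asked, and still so for the second after the job is handed in, with the robot touching nothing.
It also fails if it takes over 48 s, if anything falls off the work surface, if the arm or the gripper's body presses on something with over 40 N, if the wrist force passes 120 N, or if a joint passes its speed limit or range.

## Working session

There is one attempt and no reset: what is moved stays moved. The work goes in short steps, Python scripts to look and compute and a tool call to move; the robot and the scene stay as the last step left them, time stands still between calls to the robot, and variables do not carry over. Pictures are saved under pics/ and viewed, at most 10 in all, crops included, and the job is handed in when it is done.

Besides the shell and the picture viewer there is one more tool, called after "Call:" by a JSON object that holds its "api" and its "payload", one argument or row to a line. carry_out: Moves the arm, as the interface text tells. Its arguments: {"type":"object","properties":{"moves":{"type":"array"},"grip":{"type":"number"},"newtons":{"type":"number"}},"required":["moves"]}

```bash
mkdir -p pics; ls; cat > h.py <<'E'
from station import ctrl
import numpy as np, cv2
def shot(cam,name=None):
    im=ctrl.get_image(cam)
    if name: cv2.imwrite('pics/'+name+'.png',im[:,:,::-1])
    return im
def ray(cam,px):
    c=ctrl.calibration(cam); d=np.array([(px[0]-c['cx'])/c['fx'],(px[1]-c['cy'])/c['fy'],1.])
    if 'R' in c:
        R=np.array(c['R']);t=np.array(c['t']); return -R.T@t, R.T@d
    o=ctrl.get_obs(); T=np.eye(4); T[:3,:3]=cv2.Rodrigues(np.array(o['tool_rot']))[0]; T[:3,3]=o['tool_pos']
    M=T@np.array(c['T_tool_cam']); return M[:3,3],M[:3,:3]@d
def at(cam,px,z):
    o,d=ray(cam,px); return o+d*(z-o[2])/d[2]
def proj(cam,X):
    c=ctrl.calibration(cam); p=np.array(c['R'])@X+np.array(c['t']); return np.array([c['fx']*p[0]/p[2]+c['cx'],c['fy']*p[1]/p[2]+c['cy']])
E
python3 - <<'E'
from h import *
np.set_printoptions(precision=4,suppress=True)
shot('top','top0')
Z=dict(carousel=.003,hub=.037,wide_tab=.037,pointer=.037,solder_spool=.003,flux_jar=.003,screwdriver=.003,heatsink=.003)
for k in Z:
    m=ctrl.mark_of('top',k)
    for r in m[:2]: print(k,round(r['confidence'],2),r['pixel'],at('top',r['pixel'],Z[k]))
shot('scene','scene0')
o=ctrl.get_obs();print(o['t'],o['tool_pos'],o['tool_rot'],o['opening'])
E
```

```text
pics
carousel 0.82 [304.4, 196.1] [ 0.593  -0.0293  0.003 ]
carousel 0.18 [456.1, 267.0] [ 0.4443 -0.332   0.003 ]
hub 0.85 [303.3, 197.3] [ 0.5849 -0.0266  0.037 ]
wide_tab 0.78 [245.5, 172.3] [0.6379 0.0898 0.037 ]
pointer 0.94 [281.3, 265.4] [0.4498 0.0185 0.037 ]
solder_spool 0.98 [140.4, 253.8] [0.4768 0.3109 0.003 ]
flux_jar 0.94 [152.4, 162.2] [0.6703 0.2919 0.003 ]
screwdriver 0.63 [456.0, 265.2] [ 0.4479 -0.332   0.003 ]
heatsink 0.7 [446.1, 155.2] [ 0.6752 -0.3251  0.003 ]
0.5 [ 0.1551 -0.6054  0.2313] [-3.1168 -0.3929 -0.    ] 0.08529620052181276
```

View pics/top0.png

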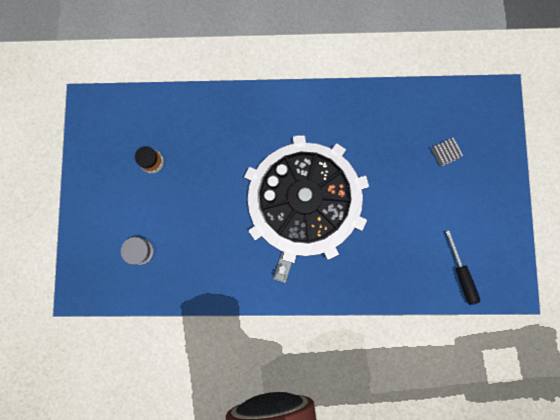

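View pics/scene0.png

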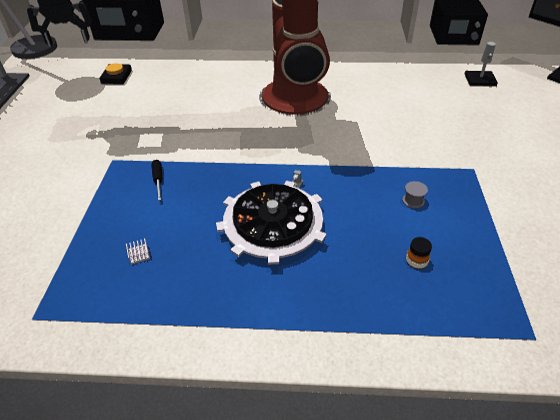

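The top and scene views show the carousel centred at pixel (303,197), the pointer at (281,265) and the wide bin at upper left (245,172). The bystanders are well clear. That puts the wheel at about 4.61 rad. I'll flick and brake on the near side, where the tool's y axis is already tangential.

Call:
{"api": "carry_out", "payload": {
  "moves": [
    {"x":0.92,"y":-1},
    {"x":0.92,"y":-1},
    {"x":0.92,"y":-1},
    {"x":0.92,"y":-1},
    {"x":0.92,"y":-1},
    {"x":0.92,"y":-1},
    {"x":0.92,"y":-1},
    {"x":0.92,"y":-1}
  ],
  "grip": 0,
  "newtons": 40
}}

```text
validation failed for argument at $.mo...
```

Call:
{"api": "carry_out", "payload": {
  "moves": [
    {"x":0.92,"y":-1,"z":0.4},
    {"x":0.92,"y":-1,"z":0.4},
    {"x":0.92,"y":-1,"z":0.4},
    {"x":0.92,"y":-1,"z":0.4},
    {"x":0.92,"y":-1,"z":0.4},
    {"x":0.92,"y":-1,"z":0.4},
    {"x":0.92,"y":-1,"z":0.4},
    {"x":0.92,"y":-0.7}
  ]
}}

```text
validation failed for argument at $.mo...
```

Call:
{"api": "carry_out", "payload": {
  "moves": [
    {"x":0.92,"y":-1.0,"z":0,"turn":0},
    {"x":0.92,"y":-1.0,"z":0,"turn":0},
    {"x":0.92,"y":-1.0,"z":0,"turn":0},
    {"x":0.92,"y":-1.0,"z":0,"turn":0},
    {"x":0.92,"y":-1.0,"z":0,"turn":0},
    {"x":0.92,"y":-1.0,"z":0,"turn":0},
    {"x":0.92,"y":-1.0,"z":0,"turn":0},
    {"x":0.92,"y":-1.0,"z":0,"turn":0}
  ],
  "grip": 0,
  "newtons": 40
}}

```text
t: 1.3
tool_pos: [0.2842, -0.3648, 0.2315]
tool_rot: [3.116, 0.392, 0.001]
contact_force: [-0.3, -0.3, 0.0]
opening: -0.0
grip_force: 0.0
```

Call:
{"api": "carry_out", "payload": {
  "moves": [
    {"x":0.92,"y":-1.0,"z":0.4,"turn":0},
    {"x":0.92,"y":-1.0,"z":0.4,"turn":0},
    {"x":0.92,"y":-1.0,"z":0.4,"turn":0},
    {"x":0.92,"y":-1.0,"z":0.4,"turn":0},
    {"x":0.92,"y":-1.0,"z":0.4,"turn":0},
    {"x":0.92,"y":-1.0,"z":0.4,"turn":0},
    {"x":0.92,"y":-1.0,"z":0.4,"turn":0},
    {"x":0.92,"y":-1.0,"z":0.4,"turn":0}
  ]
}}

```text
t: 2.1
tool_pos: [0.4129, -0.1253, 0.1513]
tool_rot: [3.116, 0.393, 0.001]
contact_force: [-0.3, -1.3, 0.1]
opening: 0.0001
grip_force: 0.0
```

```bash
python3 - <<'E'
from h import *
np.set_printoptions(precision=4,suppress=True)
o=ctrl.get_obs();print(o['t'],o['tool_pos'],o['tool_rot'],o['contact_force'])
for cam in ['wrist','top','scene']:
  shot(cam,cam+'1')
  for k in ['hub','wide_tab','pointer']:
    for r in ctrl.mark_of(cam,k)[:1]: print(cam,k,round(r['confidence'],2),r['pixel'],at(cam,r['pixel'],.037))
E
```

```text
2.1 [ 0.4129 -0.1253  0.1513] [3.1163 0.3929 0.0015] [-0.3034 -1.2797  0.1137]
wrist pointer 0.94 [125.8, 118.3] [0.4488 0.0154 0.037 ]
top hub 0.58 [303.9, 198.3] [ 0.5829 -0.0278  0.037 ]
top wide_tab 0.97 [245.3, 171.4] [0.6398 0.0902 0.037 ]
top pointer 0.73 [283.5, 265.1] [0.4504 0.0142 0.037 ]
scene hub 0.65 [270.9, 216.3] [ 0.5828 -0.0313  0.037 ]
scene wide_tab 0.56 [323.5, 235.1] [0.6355 0.089  0.037 ]
scene pointer 0.96 [294.5, 181.3] [0.4603 0.0184 0.037 ]
```

View pics/wrist1.png

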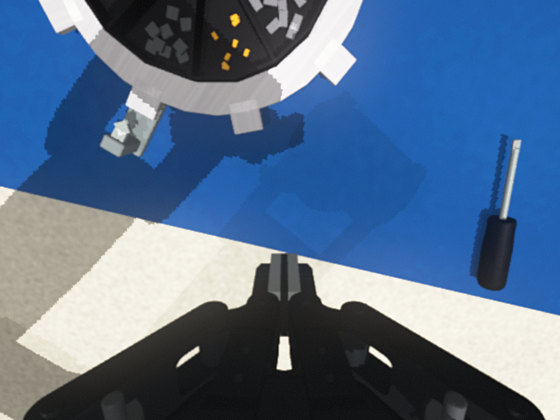

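View pics/top1.png

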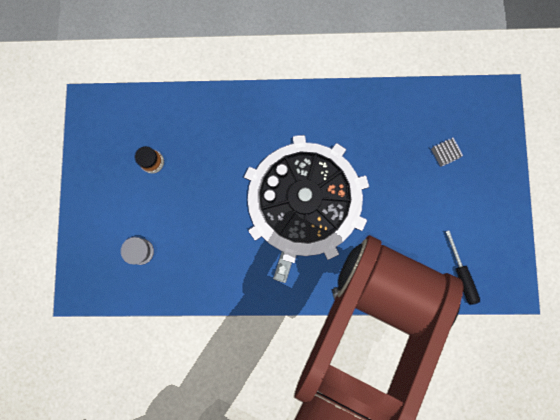

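```bash
python3 - <<'E'
from h import *
np.set_printoptions(precision=4,suppress=True)
C=np.array([.5835,-.0285])
for p in [(190,112),(215,115),(290,97),(310,82),(249,133),(347,74)]:
    X=at('wrist',p,.037)[:2]; d=X-C; print(p,X,np.hypot(*d),np.degrees(np.arctan2(d[1],d[0]))%360)
im=cv2.imread('pics/wrist1.png')
g=im.min(axis=2); 
# rim edge: white vs blue mat -> use red channel along rays from centre
from scipy.optimize import least_squares
o,_=ray('wrist',(0,0)); 
T=None
c=ctrl.calibration('wrist'); ob=ctrl.get_obs(); W=np.eye(4);W[:3,:3]=cv2.Rodrigues(np.array(ob['tool_rot']))[0];W[:3,3]=ob['tool_pos']
M=np.linalg.inv(W@np.array(c['T_tool_cam']))
def pw(X):
    p=M[:3,:3]@X+M[:3,3]; return c['fx']*p[0]/p[2]+c['cx'],c['fy']*p[1]/p[2]+c['cy']
pts=[]
for a in np.radians([183,185,187,189,191,218,221,224,226,228,231]):
    prof=[];rs=np.arange(.095,.127,.0005)
    for r in rs:
        u,v=pw(np.array([C[0]+r*np.cos(a),C[1]+r*np.sin(a),.037])); 
        prof.append(float(im[int(round(v)),int(round(u)),2]) if 0<=v<420 and 0<=u<560 else np.nan)
    k=np.nanargmin(np.diff(np.convolve(prof,np.ones(3)/3,'same')[1:-1])); pts.append(rs[k+1]); print(round(np.degrees(a)),rs[k+1])
E
```

```text
(190, 112) [ 0.4668 -0.0352] 0.11691303259448214 183.29613035484755
(215, 115) [ 0.4695 -0.0551] 0.11709591165733384 193.12049443477707
(290, 97) [ 0.4976 -0.1101] 0.11853976837646799 223.530182222463
(310, 82) [ 0.512  -0.1225] 0.11804680546008242 232.75118696391144
(249, 133) [ 0.4624 -0.0846] 0.1334594887496565 204.85858866900378
(347, 74) [ 0.5246 -0.1486] 0.1337825363867887 243.89725314453455
183 0.11600000000000002
185 0.11600000000000002
187 0.11650000000000002
189 0.11650000000000002
191 0.11650000000000002
218 0.11650000000000002
221 0.11700000000000002
224 0.11700000000000002
226 0.11700000000000002
228 0.11700000000000002
231 0.11750000000000002
```

The wrist view shows the gap I need, between the tab at (143,100) by the pointer and the tab at (247,125). The arm in the top view doesn't hide the far half of the wheel. I take the refined centre as about (0.5825, -0.030). I'll touch the rim at the brake spot first, to learn the contact height.

Call:
{"api": "carry_out", "payload": {
  "moves": [
    {"x":0.82,"y":-0.5,"z":0.6,"turn":0},
    {"x":0.82,"y":-0.5,"z":0.6,"turn":0},
    {"x":0.82,"y":-0.5,"z":0.6,"turn":0},
    {"x":0.82,"y":-0.5,"z":0.6,"turn":0},
    {"x":0,"y":0,"z":0.6,"turn":0},
    {"x":0,"y":0,"z":0.6,"turn":0},
    {"x":0,"y":0,"z":0.5,"turn":0},
    {"x":0,"y":0,"z":0.3,"turn":0}
  ]
}}

```text
t: 3.5
tool_pos: [0.4787, -0.0579, 0.0401]
tool_rot: [-3.116, -0.392, 0.002]
contact_force: [-0.4, 0.5, -0.5]
opening: -0.0002
grip_force: 0.0
```

```bash
python3 - <<'E'
from h import *
np.set_printoptions(precision=4,suppress=True)
shot('wrist','wrist2')
o=ctrl.get_obs();print(o['t'],o['tool_pos'],o['tool_rot'],o['contact_force'])
E
```

```text
3.55 [ 0.4781 -0.0578  0.0393] [-3.1159 -0.3918  0.0042] [-0.6927 -0.0543 -0.6686]
```

View pics/wrist2.png

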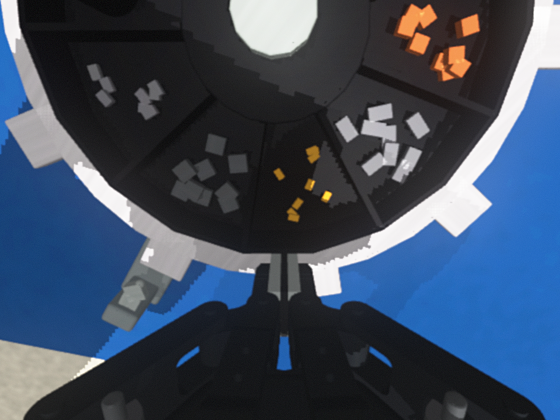

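The wrist view shows the closed fingertips at (285,265), over the bare rim and clear of the bins. The tab by the pointer is at (165,250), and the tab I want to push is at (327,278), just right of the fingers. Next I press lightly to calibrate.

Call:
{"api": "carry_out", "payload": {
  "moves": [
    {"x":0,"y":0,"z":0.04,"turn":0},
    {"x":0,"y":0,"z":0.04,"turn":0},
    {"x":0,"y":0,"z":0.04,"turn":0},
    {"x":0,"y":0,"z":0,"turn":0},
    {"x":0,"y":0,"z":0,"turn":0},
    {"x":0,"y":0,"z":0,"turn":0},
    {"x":0,"y":0,"z":0,"turn":0},
    {"x":0,"y":0,"z":0,"turn":0}
  ]
}}

```text
t: 4.35
tool_pos: [0.4794, -0.0578, 0.0384]
tool_rot: [3.117, 0.393, 0.0]
contact_force: [-0.4, -0.2, -0.2]
opening: 0.0003
grip_force: 0.0
```

Call:
{"api": "carry_out", "payload": {
  "moves": [
    {"x":0,"y":0,"z":0.04,"turn":0},
    {"x":0,"y":0,"z":0.04,"turn":0},
    {"x":0,"y":0,"z":0,"turn":0},
    {"x":0,"y":0,"z":0,"turn":0},
    {"x":0,"y":0,"z":0,"turn":0},
    {"x":0,"y":0,"z":0,"turn":0},
    {"x":0,"y":0,"z":0,"turn":0},
    {"x":0,"y":0,"z":0,"turn":0}
  ]
}}

```text
t: 5.15
tool_pos: [0.4796, -0.0582, 0.037]
tool_rot: [3.116, 0.393, -0.0]
contact_force: [-2.5, -0.7, 4.3]
opening: 0.0001
grip_force: 2.6
```

Call:
{"api": "carry_out", "payload": {
  "moves": [
    {"x":0,"y":0,"z":-0.4,"turn":0},
    {"x":0,"y":0,"z":-1.0,"turn":0},
    {"x":-0.97,"y":-0.7,"z":-0.2,"turn":0},
    {"x":0,"y":0,"z":0.6,"turn":0},
    {"x":0,"y":0,"z":0.8,"turn":0},
    {"x":0,"y":0,"z":0.6,"turn":0},
    {"x":0,"y":0,"z":0.1,"turn":0},
    {"x":0,"y":0,"z":0,"turn":0}
  ]
}}

```text
t: 5.95
tool_pos: [0.4513, -0.0468, 0.0237]
tool_rot: [-3.117, -0.393, 0.001]
contact_force: [0.3, -0.9, 0.3]
opening: -0.0005
grip_force: 0.0
```

```bash
python3 - <<'E'
from h import *
np.set_printoptions(precision=4,suppress=True)
shot('wrist','wrist3')
o=ctrl.get_obs();print(o['t'],o['tool_pos'],o['contact_force'])
for cam in ['top','scene']:
  shot(cam)
  for r in ctrl.mark_of(cam,'wide_tab')[:1]: print(cam,round(r['confidence'],2),at(cam,r['pixel'],.037))
E
```

```text
6.0 [ 0.4519 -0.047   0.0244] [ 0.4059 -0.2731  0.3932]
top 0.58 [0.637  0.0855 0.037 ]
scene 0.56 [0.6475 0.0959 0.037 ]
```

View pics/wrist3.png

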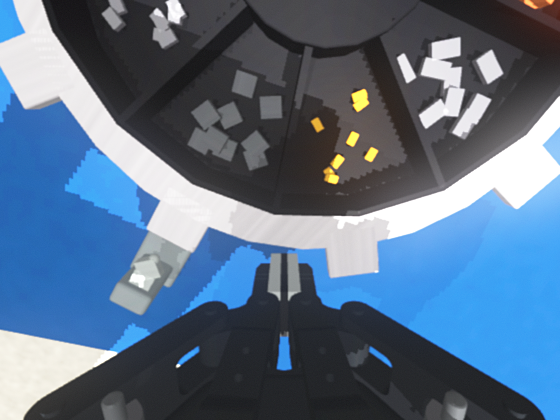

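The wrist view shows the fingertip at (285,255), in the gap between the tabs at (175,225) and (353,248). It is clear of the rim and overlaps the tab radially by about 10 mm. Now the flick.

Call:
{"api": "carry_out", "payload": {
  "moves": [
    {"x":0,"y":0.4,"z":0,"turn":0},
    {"x":0,"y":0.85,"z":0,"turn":0},
    {"x":0,"y":0.85,"z":0,"turn":0},
    {"x":-1.0,"y":0.7,"z":0,"turn":0},
    {"x":-1.0,"y":0.1,"z":0,"turn":0},
    {"x":0,"y":0,"z":-0.8,"turn":0},
    {"x":0,"y":-1.0,"z":-0.6,"turn":0},
    {"x":1.0,"y":-1.0,"z":0,"turn":0}
  ]
}}

```text
t: 7.0
tool_pos: [0.4336, -0.0764, 0.0614]
tool_rot: [3.115, 0.386, 0.007]
contact_force: [0.6, -0.1, 0.4]
opening: -0.0001
grip_force: 0.0
```

```bash
cat > track.py <<'E'
from h import *
import sys
C=np.array([.5825,-.030]); P=np.radians(161.8)
def meas(cams,n):
    for i in range(n):
        for cam in cams:
            t=ctrl.get_obs()['t']; ctrl.get_image(cam)
            m=ctrl.mark_of(cam,'wide_tab')
            if m:
                d=at(cam,m[0]['pixel'],.037)[:2]-C
                th=(np.arctan2(d[1],d[0])-P)%(2*np.pi)
                print(cam,'t%.2f'%t,'c%.2f'%m[0]['confidence'],'r%.3f'%np.hypot(*d),'th%.3f'%th)
    o=ctrl.get_obs(); print(o['t'],np.round(o['tool_pos'],4),np.round(o['contact_force'],1))
if __name__=='__main__': meas(sys.argv[1].split(','),int(sys.argv[2]))
E
python3 track.py top,scene 4
```

```text
top t7.00 c0.71 r0.138 th5.909
scene t7.10 c0.69 r0.126 th6.017
top t7.20 c0.65 r0.134 th6.256
scene t7.30 c0.93 r0.136 th0.133
top t7.40 c0.65 r0.134 th0.373
scene t7.50 c0.73 r0.118 th0.546
scene t7.70 c0.96 r0.121 th0.876
7.8 [ 0.4328 -0.075   0.0588] [-0.4  0.1 -0.8]
```

It's a strong spin, about 1.8 rad/s, and the wide bin passed the pointer freely at t≈7.2. Next pass should be around t≈11.6, so I move to hover over the brake spot.

Call:
{"api": "carry_out", "payload": {
  "moves": [
    {"x":0.98,"y":-0.11,"z":0,"turn":0},
    {"x":0.98,"y":-0.11,"z":0,"turn":0},
    {"x":0,"y":0,"z":0.4,"turn":0},
    {"x":0,"y":0,"z":0.34,"turn":0},
    {"x":0,"y":0,"z":0,"turn":0},
    {"x":0,"y":0,"z":0,"turn":0},
    {"x":0,"y":0,"z":0,"turn":0},
    {"x":0,"y":0,"z":0,"turn":0}
  ]
}}

```text
t: 8.6
tool_pos: [0.479, -0.0576, 0.0407]
tool_rot: [3.117, 0.392, 0.001]
contact_force: [-0.4, -0.7, -0.4]
opening: -0.0
grip_force: 0.0
```

```bash
python3 track.py top,scene 4
```

```text
top t8.60 c0.88 r0.131 th2.393
scene t8.70 c0.83 r0.126 th2.703
top t8.80 c0.62 r0.131 th2.716
scene t8.90 c0.89 r0.130 th2.954
top t9.00 c0.97 r0.124 th3.048
scene t9.10 c0.83 r0.139 th3.274
top t9.20 c0.83 r0.125 th3.361
scene t9.30 c0.75 r0.135 th3.553
9.4 [ 0.479  -0.0574  0.0403] [-0.2 -0.  -0.2]
```

```bash
cat > brake.py <<'E'
from h import *
from track import C,P
D=[(7.0,-.374),(7.2,-.027),(7.4,.373),(8.6,2.393),(8.8,2.716),(9.0,3.048),(9.2,3.361),(8.7,2.60),(8.9,2.88),(9.1,3.21),(9.3,3.50)]
def fit():
    d=np.array(D); x=d[:,0]-10; k=np.polyfit(x,d[:,1],2,w=np.where(x>-2,1,.7)); r=np.roots(k-[0,0,2*np.pi]); r=r[np.isreal(r)].real; r=r[r>0].min()
    return k,10+r,2*k[0]*r+k[1],np.std(d[:,1]-np.polyval(k,x))
while True:
    k,T,w,s=fit(); t=ctrl.get_obs()['t']
    if t>T-.45: break
    ctrl.get_image('top'); m=ctrl.mark_of('top','wide_tab')
    if not m: continue
    d=at('top',m[0]['pixel'],.037)[:2]-C; th=(np.arctan2(d[1],d[0])-P)%(2*np.pi); pr=np.polyval(k,t-10)
    print('%.2f c%.2f r%.3f th%.3f pred%.3f'%(t,m[0]['confidence'],np.hypot(*d),th,pr))
    if abs(th-pr)<.25 and m[0]['confidence']>.4 and abs(np.hypot(*d)-.13)<.02: D.append((t,th))
print('k',k,'T%.3f w%.2f sd%.3f'%(T,w,s))
Tc=T-.02
while Tc-ctrl.get_obs()['t']>.125: ctrl.get_image('top')
d=Tc-ctrl.get_obs()['t']; print('t',ctrl.get_obs()['t'],'d%.3f z1=%.3f'%(d,.0132/d))
E
python3 brake.py
```

```text
9.40 c0.83 r0.129 th3.685 pred3.658
9.50 c0.75 r0.129 th3.818 pred3.821
9.60 c0.96 r0.128 th3.978 pred3.971
9.70 c0.85 r0.126 th4.118 pred4.123
9.80 c0.96 r0.131 th4.250 pred4.269
9.90 c0.94 r0.132 th4.401 pred4.408
10.00 c0.79 r0.134 th4.499 pred4.550
10.10 c0.77 r0.132 th4.652 pred4.674
10.20 c0.90 r0.131 th4.811 pred4.805
10.30 c0.71 r0.132 th4.958 pred4.942
10.40 c0.92 r0.128 th5.096 pred5.082
10.50 c0.78 r0.128 th5.251 pred5.219
10.60 c0.93 r0.132 th5.335 pred5.361
10.70 c0.90 r0.132 th5.488 pred5.486
10.80 c0.82 r0.131 th5.575 pred5.616
k [-0.07845558  1.40372967  4.5335789 ] T11.348 w1.19 sd0.018
t 11.25 d0.078 z1=0.169
```

Call:
{"api": "carry_out", "payload": {
  "moves": [
    {"x":0,"y":0,"z":0.17,"turn":0},
    {"x":0,"y":0,"z":0.03,"turn":0},
    {"x":0,"y":0,"z":0,"turn":0},
    {"x":0,"y":0,"z":0,"turn":0},
    {"x":0,"y":0,"z":0,"turn":0},
    {"x":0,"y":0,"z":0,"turn":0},
    {"x":0,"y":0,"z":0,"turn":0},
    {"x":0,"y":0,"z":0,"turn":0}
  ]
}}

```text
t: 12.05
tool_pos: [0.4799, -0.0581, 0.037]
tool_rot: [3.115, 0.393, 0.001]
contact_force: [-3.1, 0.1, 9.3]
opening: 0.0
grip_force: 5.0
```

```bash
python3 - <<'E'
from h import *
from track import *
meas(['top','scene'],2)
shot('wrist','wrist4')
for k in ['wide_tab','pointer','hub']:
    for r in ctrl.mark_of('wrist',k)[:1]: print(k,round(r['confidence'],2),r['pixel'],at('wrist',r['pixel'],.037))
E
```

```text
top t12.05 c0.70 r0.132 th6.263
scene t12.15 c0.91 r0.124 th6.201
top t12.25 c0.70 r0.137 th6.255
scene t12.35 c0.76 r0.121 th6.202
12.45 [ 0.4799 -0.0582  0.037 ] [-4.  -1.1  9.2]
wide_tab 0.72 [142.7, 270.3] [0.45938167 0.01382744 0.037     ]
pointer 0.56 [137.7, 287.3] [0.44833328 0.01530514 0.037     ]
```

View pics/wrist4.png

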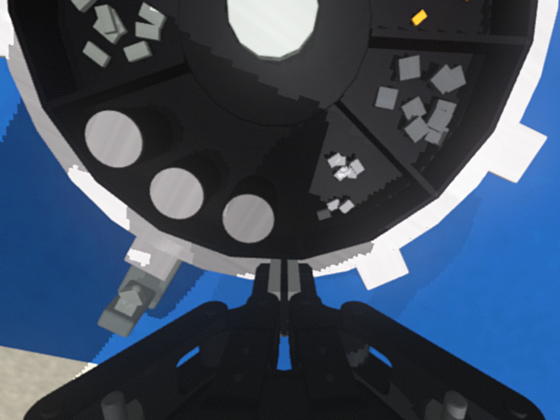

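The wheel stopped with the wide bin, its three capacitors at (115,140), (177,193) and (248,218), facing the pointer. Its tab is at about (152,255). I'll measure the residual offset in an enlarged crop.

```bash
python3 - <<'E'
import cv2
im=cv2.imread('pics/wrist4.png')[215:345,80:215]
cv2.imwrite('pics/crop4.png',cv2.convertScaleAbs(cv2.resize(im,None,fx=4.4,fy=4.4,interpolation=cv2.INTER_CUBIC),alpha=1.2))
E
```

```text
(no output)
```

View pics/crop4.png

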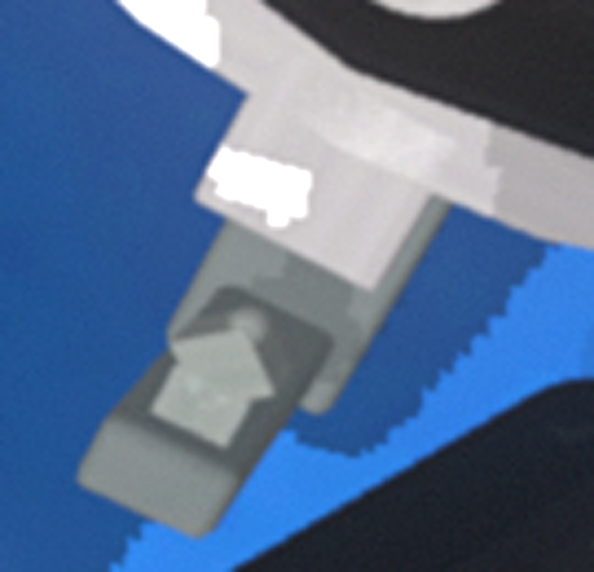

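The tab is aligned to within about 1° and a touch short. I nudge it 1 mm under the finger, then lift.

Call:
{"api": "carry_out", "payload": {
  "moves": [
    {"x":0,"y":0.02,"z":0,"turn":0},
    {"x":0,"y":0.02,"z":0,"turn":0},
    {"x":0,"y":0,"z":0,"turn":0},
    {"x":0,"y":0,"z":0,"turn":0},
    {"x":0,"y":0,"z":0,"turn":0},
    {"x":0,"y":0,"z":-0.3,"turn":0},
    {"x":0,"y":0,"z":0,"turn":0},
    {"x":0,"y":0,"z":0,"turn":0}
  ]
}}

```text
t: 13.45
tool_pos: [0.4792, -0.0583, 0.0427]
tool_rot: [-3.117, -0.393, -0.0]
contact_force: [0.6, -0.2, 1.0]
opening: 0.0001
grip_force: 0.0
```

```bash
python3 - <<'E'
from h import *
def m(n):
    t=ctrl.get_obs()['t']; im=shot('wrist',n); g=cv2.cvtColor(im,cv2.COLOR_RGB2GRAY); return t,g
A=np.array(cv2.imread('pics/wrist4.png',0))
t0,a=m('wrist5'); 
for i in range(6): ctrl.get_image('wrist')
t1,b=m('wrist6')
def pos(g):
    # capacitor circles / foot shift via phase correlation in the bins region
    return np.float32(g[80:240,40:300])
print(t0,t1,'shift during', cv2.phaseCorrelate(pos(a),pos(b)))
for r in ctrl.mark_of('wrist','wide_tab')[:1]: print(r,at('wrist',r['pixel'],.037))
for r in ctrl.mark_of('wrist','pointer')[:1]: print(r,at('wrist',r['pixel'],.037))
o=ctrl.get_obs();print(o['t'],o['tool_pos'],o['contact_force'])
crop=b[215:345,80:215]; cv2.imwrite('pics/crop6.png',cv2.resize(crop,None,fx=4.4,fy=4.4,interpolation=cv2.INTER_CUBIC))
E
```

```text
13.45 13.8 shift during ((-0.29431848024739793, -0.6674223129261634), 0.26357360062775786)
{'pixel': [140.1, 262.1], 'confidence': 0.61} [0.45938121 0.01763881 0.037     ]
{'pixel': [142.3, 280.1], 'confidence': 0.66} [0.44845355 0.01530571 0.037     ]
13.95 [ 0.47920373 -0.05834855  0.04273299] [-0.085032   -0.87448438  0.62200544]
```

View pics/crop6.png

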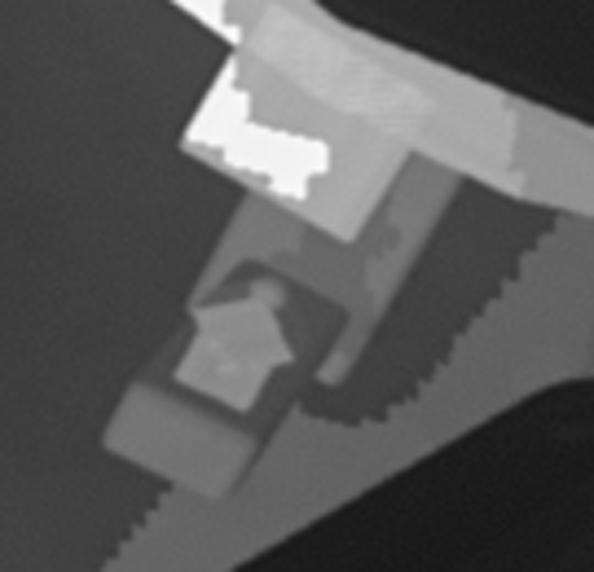

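```bash
cat > caps.py <<'E'
from h import *
from track import C,P
def caps(im):
    g=cv2.cvtColor(im,cv2.COLOR_RGB2GRAY); m=((g>95)&(im.max(2).astype(int)-im.min(2)<40)).astype(np.uint8)
    n,l,s,c=cv2.connectedComponentsWithStats(m[:330]); out=[]
    for i in range(1,n):
        w,h,a=s[i,2:5]
        if 1200<a<4500 and .75<w/h<1.33 and a/(w*h)>.68: 
            out.append(c[i])
    return np.array(out)
def ang(im):
    return [ (np.round(p,1).tolist(), round(float(np.degrees(np.arctan2(*(at('wrist',p,.067)[:2]-C)[::-1]))),2), round(float(np.hypot(*(at('wrist',p,.067)[:2]-C))),4)) for p in caps(im)]
E
python3 - <<'E'
from caps import *
for n in ['wrist4','wrist5','wrist6']:
    print(n,ang(cv2.imread('pics/%s.png'%n)[:,:,::-1]))
t=ctrl.get_obs()['t'];im=shot('wrist','wrist7');print(t,ang(im))
E
```

```text
wrist4 [([113.2, 138.5], 135.72, 0.0741), ([176.2, 193.0], 159.52, 0.0731), ([247.9, 218.1], -176.35, 0.072)]
wrist5 [([118.9, 132.8], 135.31, 0.0709), ([178.2, 186.0], 158.92, 0.0701), ([246.3, 211.3], -177.24, 0.0692)]
wrist6 [([115.8, 128.6], 133.88, 0.0709), ([174.4, 183.5], 157.51, 0.0701), ([242.4, 210.4], -178.61, 0.0691)]
13.95 [([114.9, 127.5], 133.48, 0.0709), ([173.2, 182.9], 157.08, 0.0701), ([240.9, 210.3], -179.09, 0.0692)]
```

After the lift the wheel began creeping clockwise at about 0.05 rad/s, which is the warned-of drag. It's still moving, so I touch it again at once, ease it back under the finger, and this time lift slowly.

Call:
{"api": "carry_out", "payload": {
  "moves": [
    {"x":0,"y":0,"z":0.15,"turn":0},
    {"x":0,"y":0,"z":0.1,"turn":0},
    {"x":0,"y":0.07,"z":0.01,"turn":0},
    {"x":0,"y":0.1,"z":0,"turn":0},
    {"x":0,"y":0.07,"z":0,"turn":0},
    {"x":0,"y":0.03,"z":0,"turn":0},
    {"x":0,"y":0,"z":0,"turn":0},
    {"x":0,"y":0,"z":0,"turn":0}
  ]
}}

```text
t: 14.8
tool_pos: [0.4817, -0.0652, 0.037]
tool_rot: [3.116, 0.393, 0.003]
contact_force: [-0.4, -0.2, 4.9]
opening: -0.0003
grip_force: 2.7
```

```bash
python3 - <<'E'
from caps import *
for i in range(2):
    o=ctrl.get_obs();im=shot('wrist','wrist8_%d'%i);a=ang(im);print(o['t'],a)
    print(np.mean([x[1]%360 for x in a]),np.round(o['tool_pos'],4),np.round(o['contact_force'],1))
for k in ['wide_tab','pointer']:
    for r in ctrl.mark_of('wrist',k)[:1]:
        d=at('wrist',r['pixel'],.037)[:2]; print(k,r,d,np.degrees(np.arctan2(*(d-C)[::-1])))
crop=im[215:345,80:215,::-1]; cv2.imwrite('pics/crop8.png',cv2.resize(crop,None,fx=4.4,fy=4.4,interpolation=cv2.INTER_CUBIC))
E
```

```text
14.8 [([94.4, 140.2], 136.68, 0.0709), ([158.7, 194.0], 160.31, 0.0701), ([230.7, 218.4], -175.83, 0.0691)]
160.38666666666666 [ 0.4817 -0.0652  0.037 ] [-0.4 -0.2  4.9]
14.85 [([94.5, 140.2], 136.66, 0.0709), ([158.7, 193.9], 160.29, 0.0701), ([230.8, 218.5], -175.85, 0.0692)]
160.36666666666667 [ 0.4817 -0.0651  0.037 ] [-0.5  0.9  5.3]
wide_tab {'pixel': [127.7, 273.2], 'confidence': 0.86} [0.45749637 0.01440157] 160.44484852966343
pointer {'pixel': [122.6, 289.4], 'confidence': 0.56} [0.44680638 0.01612425] 161.22634897458562
```

View pics/crop8.png

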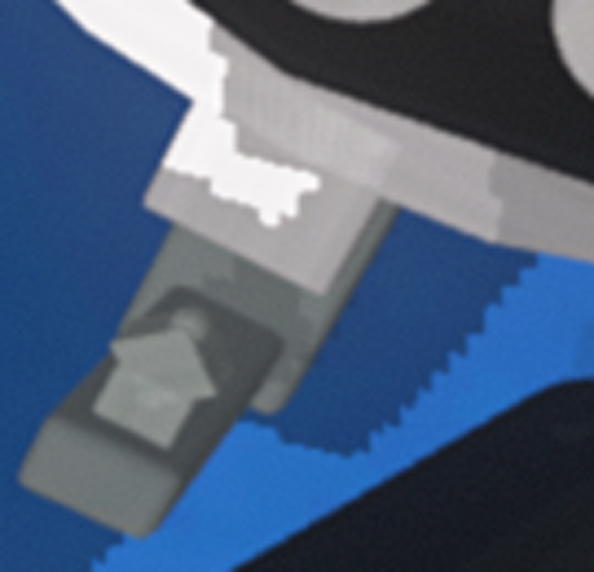

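The tab is now centred on the pointer: its axis passes within about 0.4 mm of the pin at crop pixel (190,322). Now a very slow lift.

Call:
{"api": "carry_out", "payload": {
  "moves": [
    {"x":0,"y":0,"z":-0.01,"turn":0},
    {"x":0,"y":0,"z":-0.01,"turn":0},
    {"x":0,"y":0,"z":-0.01,"turn":0},
    {"x":0,"y":0,"z":-0.01,"turn":0},
    {"x":0,"y":0,"z":-0.01,"turn":0},
    {"x":0,"y":0,"z":-0.01,"turn":0},
    {"x":0,"y":0,"z":-0.02,"turn":0},
    {"x":0,"y":0,"z":-0.02,"turn":0}
  ]
}}

```text
t: 15.8
tool_pos: [0.4803, -0.0648, 0.0383]
tool_rot: [-3.117, -0.393, 0.002]
contact_force: [0.1, 0.1, 0.1]
opening: -0.0
grip_force: 0.0
```

```bash
cat > chk.py <<'E'
from caps import *
for i in range(9):
    o=ctrl.get_obs();im=ctrl.get_image('wrist')
    if i%4==0: a=ang(im);print(o['t'],len(a),np.mean([x[1]%360 for x in a]),np.round(o['tool_pos'],4),np.round(o['contact_force'],1))
E
python3 chk.py
```

```text
15.8 3 159.78666666666666 [ 0.4803 -0.0648  0.0383] [0.1 0.1 0.1]
16.0 3 159.82333333333335 [ 0.4808 -0.0649  0.0387] [ 0.7 -0.2 -0.3]
16.2 3 159.83333333333334 [ 0.4809 -0.0649  0.0388] [ 0.  -0.4  1. ]
```

Call:
{"api": "carry_out", "payload": {
  "moves": [
    {"x":0,"y":0,"z":-0.1,"turn":0},
    {"x":0,"y":0,"z":-0.3,"turn":0},
    {"x":0,"y":0,"z":-0.6,"turn":0},
    {"x":0,"y":0,"z":-0.8,"turn":0},
    {"x":0,"y":0,"z":-0.8,"turn":0},
    {"x":-0.5,"y":0,"z":-0.5,"turn":0},
    {"x":-0.5,"y":0,"z":0,"turn":0},
    {"x":0,"y":0,"z":0,"turn":0}
  ]
}}

```text
t: 17.05
tool_pos: [0.4564, -0.0714, 0.1174]
tool_rot: [3.116, 0.392, 0.002]
contact_force: [1.2, -0.0, 0.2]
opening: 0.0008
grip_force: 0.0
```

```bash
python3 chk.py; python3 - <<'E'
from h import *
from track import C
for i in range(2):
  for cam in ['wrist','scene','top']:
    shot(cam); v=[]
    for k in ['wide_tab','pointer']:
        m=ctrl.mark_of(cam,k)
        if m:
            X=at(cam,m[0]['pixel'],.037)[:2]; v.append((k,round(m[0]['confidence'],2),X.round(4).tolist(),round(float(np.degrees(np.arctan2(*(X-C)[::-1]))),2)))
    if len(v)==2: print(cam,v,'gap',np.hypot(*(np.array(v[0][2])-v[1][2])).round(4))
  m=ctrl.mark_of('top','carousel'); print(m and at('top',m[0]['pixel'],.003))
E
```

```text
17.05 0 nan [ 0.4564 -0.0714  0.1174] [ 1.2 -0.   0.2]
17.25 0 nan [ 0.4569 -0.071   0.1162] [-0.  -0.2 -0.3]
17.45 0 nan [ 0.4568 -0.071   0.116 ] [0.3 0.2 0.4]
wrist [('wide_tab', 0.57, [0.4584, 0.0137], 160.62), ('pointer', 0.85, [0.4484, 0.0171], 160.66)] gap 0.0106
scene [('wide_tab', 0.58, [0.462, 0.0216], 156.8), ('pointer', 0.64, [0.4435, 0.0142], 162.36)] gap 0.0199
top [('wide_tab', 0.82, [0.4605, 0.0135], 160.36), ('pointer', 0.59, [0.4509, 0.015], 161.12)] gap 0.0097
[ 0.58611592 -0.02281181  0.003     ]
wrist [('wide_tab', 0.82, [0.4607, 0.014], 160.14), ('pointer', 0.78, [0.4486, 0.0178], 160.35)] gap 0.0127
scene [('wide_tab', 0.92, [0.4648, 0.0148], 159.15), ('pointer', 0.67, [0.4418, 0.0076], 165.03)] gap 0.0241
top [('wide_tab', 0.69, [0.4609, 0.0137], 160.22), ('pointer', 0.73, [0.4466, 0.0083], 164.25)] gap 0.0153
[ 0.59194132 -0.02745755  0.003     ]
  return _methods._mean(a, axis=axis, dtype=dtype,
  ret = ret.dtype.type(ret / rcount)
```

```bash
python3 - <<'E'
from h import *
def g(): return cv2.cvtColor(ctrl.get_image('wrist'),cv2.COLOR_RGB2GRAY)
a=g()
for i in range(18): ctrl.get_image('wrist')
b=g()
p=cv2.goodFeaturesToTrack(a[:200],60,.05,8)
q,s,_=cv2.calcOpticalFlowPyrLK(a,b,p,None); d=(q-p)[s==1]
m=float(np.median(np.hypot(d[:,0],d[:,1]))); print('px moved in 0.95s',m,np.median(d,axis=0))
if m<.6: print(ctrl.finish_job())
E
```

```text
px moved in 0.95s 0.009300456382334232 [0.00157166 0.00015974]
the job is handed in; nothing more can be done
None
```

The job is handed in: the wheel was flicked, the wide bin ran past the pointer once on its own, and a finger stopped it there on the next pass. My first lift set it creeping about 3° off, so I touched it again while it was still moving, brought it back about 4° under the finger and lifted slowly. It now stands with the tab within about 1° of the pointer, not moving and with the finger clear.

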